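# Turn the drying pot mouth-up onto the bench scale

## Task

The square metal pot was washed and left to dry mouth-down in the tray. Turn it over and stand it mouth-up near the middle of the bench scale's pan, ready to weigh parts into. Handle it gently, neither dropping it nor letting it topple over, and leave the other things in the tray and on the bench where they are.

Things in the scene. Friction and masses are not known exactly. Their poses are not given: they have to be found in the camera images.
- pot: loose square pot of plain aluminium, the only square one: outside 52 x 52 mm and 76 mm tall with straight sides, wall 2.5 mm, base 3 mm, sharp-cornered, about 0.11 to 0.2 kg. It starts mouth-down in the tray. Origin at the centre of the open mouth's rim plane; z points from the mouth to the closed base (so up at the start, and down when the pot stands mouth-up); x and y are square to its side walls.
- pot_mid (a point): the middle of the pot, on its axis half way (38 mm) between mouth and base; same axes as the pot
- pot_base (a point): centre of the outer face of the pot's closed base, 76 mm along z from the pot's origin; same axes as the pot
- tray: fixed square dark steel tray, 300 x 300 mm, on the bench; floor 4 mm above the bench, rim 10 mm above the bench. Origin at the centre of its underside, z up, x and y along its sides. The pot, the round cup and the spring stand in it; the last two near the corners on its +x side, which faces away from the robot (within 7 degrees); the middle and the -x half hold nothing but the pot.
- scale: fixed bench scale, grey housing 190 x 190 mm with a flat bare square steel pan, 180 x 180 mm, on top, 60 mm above the bench; a lower display strip (up to 40 mm high) sticks out 31 mm on its -x side. Origin at the centre of its underside, z up, x and y along its sides. The pan does not move.
- pan (a point): centre of the top face of the scale's pan, 60 mm above the bench; same axes as the scale
- round_cup: bystander: round steel cup, mouth-down in the tray, 58 mm across and 62 mm tall; origin at the centre of its underside, z up
- spring: bystander: coil spring standing in the tray, 37 mm across, 50 mm tall; origin at the centre of its underside, z up
- injector: bystander: dark steel injector body standing on the bench, 44 mm across, 105 mm tall; origin at the centre of its underside, z up
- parts_bowl: bystander: low steel bowl, mouth-up on the bench, 110 mm across, 40 mm tall; origin at the centre of its underside, z up
- oil_bottle: bystander: white plastic bottle standing on the bench, 60 mm across, 160 mm tall; origin at the centre of its underside, z up
- wrench: bystander: 220 mm wrench lying flat on the bench at the far left; its x runs along it
- driver: bystander: 200 mm screwdriver lying on the bench at the far right; its x runs along it
There are look-alikes about, which are no part of the job. Leave any yellow look-alike of the pot alone.

How it is judged:
By the outcome, as a careful person would: the job done as asked, in the order asked, and still so for the second after the job is handed in, with the robot touching nothing.
It also fails if it takes over 54 s, if anything falls off the work surface, if the arm or the gripper's body presses on something with over 40 N, if the wrist force passes 120 N, or if a joint passes its speed limit or range.

## Robot

A 7-joint arm with a two-finger parallel gripper is mounted at the origin on the work surface. World frame = base frame: x ahead of the robot, y to its left, z up, the work surface at z = 0. Lengths are in m, angles in rad, forces in N, time in s.
With the tool pointing down it reaches from about 0.4 to 0.85 m from the base axis. Payload 10.4 kg.
Tool frame: the origin (TCP) lies between the finger pads; the fingertips stand ahead of it and the grasp point (between the pads) lies 3 mm ahead of it (r.tips_ahead is the z of the fingertips in the tool frame, in m); z points along the fingers, y is the line along which they close (so a half turn about z gives the same grasp; the last joint's range is limited). The gripper opens to 87 mm and grips with 3 to 60 N. Pads are 19 mm wide; open, the fingers measure 117 mm over their backs; the gripper's body (75 mm by 190 mm) begins 51 mm behind the grasp point.
Start: joints at [1.218, 0.332, -0.065, 1.46, 0.022, 1.35, -0.088], TCP at [0.202, -0.591, 0.222] pointing down, gripper open.
Joint ranges: [-2.6, 2.6], [-0.5, 2.12], [-1.47, 1.34], [0.16, 2.42], [-1.27, 4.41], [0.06, 2.06], [-2.6, 2.6]. Speed limits (rad/s): [2.22, 2.22, 2.79, 2.79, 3.14, 3.14, 3.14].

## Interface

Orientations are given as a unit quaternion [x, y, z, w].
In Python, from bench import telemetry, camera, get_calibration, r gives the robot as it stands.
- The arm moves only by the tool drive_tool, never from a script. Its argument "series" is one flat list of numbers, 7 for each row, row after row: the turn, a rotation vector about the tool's x, y, z in units of 5 degrees (1.0 is 5 degrees), then the shift along the tool's x, y, z in units of 40 mm (1.0 is 40 mm), then the opening, from -1 (shut) to 1 (fully open). A call has 1 to 10 rows; each row is the pose to reach, as a shift and turn from the pose commanded when the call began, along the tool's axes at that moment; what a row does not reach only later rows make up. A row lasts 1/12 s, in which the tool goes at most 41.7 mm and 7.16 degrees, less where a joint would pass 70% of its speed; a pose out of reach is approached as far as the arm can. A call with a gripper value outside its range is refused whole. The fingers move at their own pace and stop on an object; "grip_force" is the grip in N (left out, the last holds). Time passes only in rows, so rows that repeat a pose let the fingers close. It gives the time, the measured TCP pose, the force, the opening and the grip force at its end, in the units of the state.
- telemetry.read_state(): the state, without advancing time (a new reading comes with each control period).
- camera(name): name is "scene" or "top" or "wrist"; returns the picture (400x640x3 uint8, red, green, blue); there is no depth.
- get_calibration(name): a dict with "fovy" (degrees; the focal length in pixels is half the picture's height over the tangent of half this angle, whatever the lens; pixels are square), "cx", "cy" (the principal point, pixels), "xyz" and "rotation" of the camera in the world. Camera axes: x right, y up, looking along -z (the intrinsics and any distortion apply to the point x, -y, -z); pixel columns grow to the right and rows downward; lengths in m; the calibration is good to about 2 mm. A picture is of the moment at which its call begins: read the wrist's pose just before it. get_calibration takes no time and is no camera call; for the wrist camera it gives the pose at the moment of the call.
- r.close_job(): hands the job in; it is judged then, once.
The state is a dict: "time": time; "joint_positions": joint angles; "joint_vel": joint speeds; "joint_torque": joint torques, N m; "ee_pos": TCP position; "eef_rot": TCP orientation; "ft_force": force on the tool from outside, world axes, zero at the start; "torque": the same for the moment, N m; "width": finger opening in m; "grip_force": force on a finger pad.
Only numpy, scipy, OpenCV 4.12 (cv2) and the standard library are available. Lean on these libraries where they do the work, as an engineer would, in place of code of your own. Each camera call takes 0.05 s, during which the arm holds its last target. There are 200 camera calls.

## Working session

There is one attempt and no reset: what is moved stays moved. The work goes in short steps, Python scripts to look and compute and a tool call to move; the robot and the scene stay as the last step left them, time stands still between calls to the robot, and variables do not carry over. Pictures are saved under pics/ and viewed, at most 10 in all, crops included, and the job is handed in when it is done.

Besides the shell and the picture viewer there is one more tool, called after "Call:" in YAML: its name, and indented under it one key for each argument. drive_tool: Moves the arm, as the interface text tells. Its arguments: {"type":"object","properties":{"series":{"type":"array"},"grip_force":{"type":"number"}},"required":["series"]}

```bash
ls; mkdir -p pics; python3 - <<'E'
from bench import telemetry, camera, get_calibration, r
import cv2
for n in ("scene","top"):
    im=camera(n); cv2.imwrite(f"pics/{n}0.png",im[:,:,::-1]); print(n,get_calibration(n))
print(get_calibration("wrist")); print(telemetry.read_state(), r.tips_ahead)
E
```

```text
pics
scene {'fovy': 50.805803569462896, 'cx': 316.69176517390036, 'cy': 198.0549451187371, 'xyz': array([ 0.90215605, -0.57026484,  1.01179786]), 'rotation': array([0.3001055 , 0.08459347, 0.26354443, 0.91286635])}
top {'fovy': 48.08409480989878, 'cx': 322.6542043566995, 'cy': 203.32599935242936, 'xyz': array([ 0.28766013, -0.00791195,  1.3679876 ]), 'rotation': array([-0.06797218,  0.0686006 ,  0.7051265 , -0.70247446])}
{'fovy': 65.48095479733493, 'cx': 324.63865263088815, 'cy': 195.13238809586915, 'xyz': array([ 0.2685503 , -0.56806402,  0.38280816]), 'rotation': array([-0.10561203,  0.07619982, -0.57626398,  0.80682062])}
{'time': 0.1, 'joint_positions': array([ 1.21837884,  0.33279057, -0.06470692,  1.46087117,  0.02162894,
        1.34990993, -0.08850818]), 'joint_vel': array([ 0.00068479, -0.000579  ,  0.00031113, -0.00298303,  0.00138243,
        0.00042361,  0.00175038]), 'joint_torque': array([ 4.07109010e-04, -6.24547720e+01,  2.39493133e-02, -3.90721178e+01,
       -6.15652604e-02,  3.64597072e-02,  8.72473788e-05]), 'ee_pos': array([ 0.202294  , -0.59097947,  0.22153823]), 'eef_rot': array([ 9.86431149e-01,  1.64174226e-01, -1.47134252e-04, -6.24196324e-04]), 'ft_force': array([ 1.41435492,  0.29947692, -0.02878156]), 'torque': array([-0.01780627, -0.09864858,  0.06209689]), 'grip_force': 0.0, 'width': 0.08693496574796818} 0.022
```

View pics/top0.png

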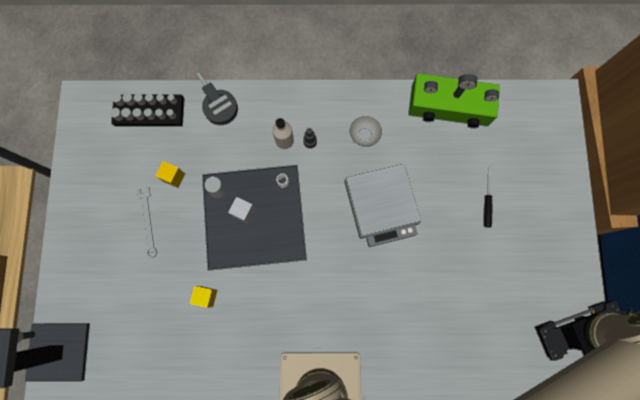

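View pics/scene0.png

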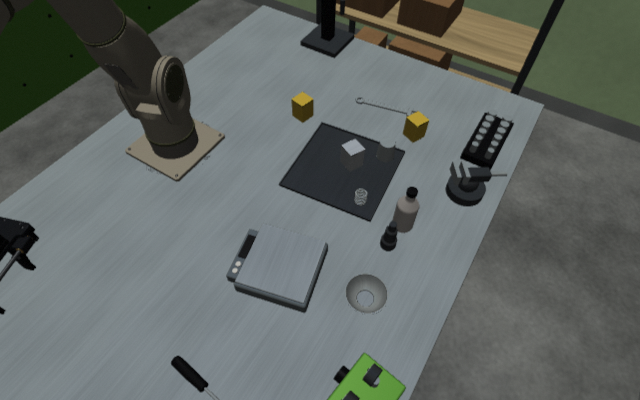

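```bash
cat > h.py <<'E'
import numpy as np, cv2
from scipy.spatial.transform import Rotation as R
from bench import telemetry, camera, get_calibration, r
def K(c): return 200/np.tan(np.radians(c["fovy"]/2))
def ray(c,uv,z):
    uv=np.atleast_2d(np.asarray(uv,float)); f=K(c)
    d=np.c_[(uv[:,0]-c["cx"])/f,-(uv[:,1]-c["cy"])/f,-np.ones(len(uv))]
    d=R.from_quat(c["rotation"]).apply(d); o=c["xyz"]
    return o+d*((z-o[2])/d[:,2])[:,None]
def proj(c,p):
    q=R.from_quat(c["rotation"]).inv().apply(np.atleast_2d(p)-c["xyz"]); f=K(c)
    return np.c_[c["cx"]+f*q[:,0]/-q[:,2], c["cy"]-f*q[:,1]/-q[:,2]]
E
python3 - <<'E'
from h import *
print([a for a in dir(r) if a[0]!='_'])
im=cv2.imread("pics/top0.png"); c=get_calibration("top")
g=im.min(2)
def rect(box,lo,hi,z,name):
    x0,y0,x1,y1=box; s=cv2.resize(g[y0:y1,x0:x1],None,fx=8,fy=8,interpolation=cv2.INTER_CUBIC)
    m=cv2.inRange(s,lo,hi); cs=max(cv2.findContours(m,0,2)[0],key=cv2.contourArea)
    b=cv2.boxPoints(cv2.minAreaRect(cs)); uv=(b+.5)/8-.5+[x0,y0]; p=ray(c,uv,z)[:,:2]
    e=np.roll(p,-1,0)-p
    print(name,uv.round(1).tolist(),"ctr",p.mean(0).round(4),"sides",np.linalg.norm(e,axis=1).round(4),"yaw",np.degrees(np.arctan2(e[:,1],e[:,0])).round(1))
print(g[209,225:256],g[195:225,240]); print(g[200,340:425:3])
rect((222,192,258,226),150,255,.08,"pot")
rect((195,155,315,280),20,75,.01,"tray")
rect((340,160,425,240),130,255,.06,"pan")
a=cv2.resize(im[150:285,190:430],(800,450),interpolation=cv2.INTER_CUBIC); cv2.imwrite("pics/crop1.png",a)
E
```

```text
['PlanningError', 'close_job', 'tips_ahead']
[ 62  61  59  68 114 165 181 181 181 180 181 181 181 182 181 180 179 178
 177 177 176 176 179 176 139  86  64  64  66  68  66] [ 62  61  70 118 171 181 179 178 180 179 178 175 177 179 180 180 182 181
 179 179 180 180 172 140  93  73  64  64  64  65]
[152 154 153  99 112 148 148 149 152 151 151 149 147 149 148 148 147 147
 146 149 151 151 151 150 151 142 152 152 153]
pot [[228.1, 212.1], [235.7, 196.4], [251.3, 204.0], [243.7, 219.7]] ctr [0.527  0.2329] sides [0.0511 0.0518 0.0509 0.0514] yaw [ -23.8 -116.1  155.8   64.1]
tray [[198.4, 174.6], [296.5, 164.8], [306.0, 259.5], [207.8, 269.3]] ctr [0.5146 0.2068] sides [0.308  0.2975 0.2956 0.2965] yaw [ -84.3 -174.1   95.5    8.3]
pan [[339.6, 159.6], [424.4, 159.6], [424.4, 239.4], [339.6, 239.4]] ctr [ 0.557  -0.1864] sides [0.2573 0.2431 0.2484 0.2429] yaw [-90.2 177.3  89.8  -0.6]
```

View pics/crop1.png

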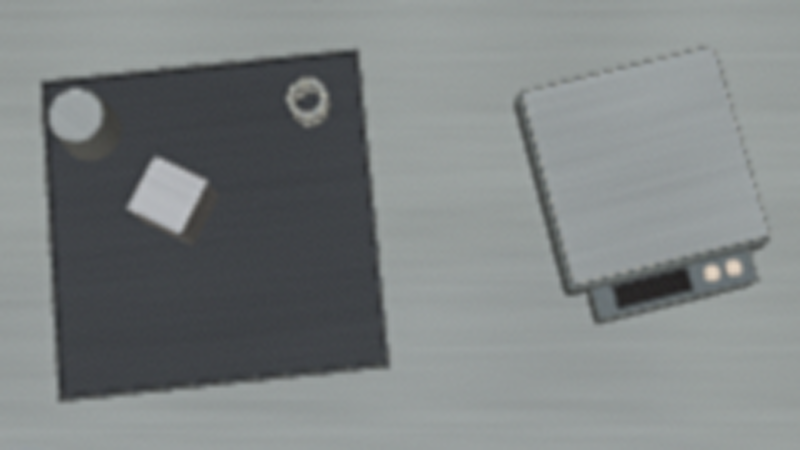

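```bash
cat >> h.py <<'E'
def unit(a): return np.array([np.cos(np.radians(a)),np.sin(np.radians(a)),0])
def orient(d,th):
    "tool z tilted th deg from down toward heading d; closing axis y = heading d-90"
    z=-np.cos(np.radians(th))*np.array([0,0,1])+np.sin(np.radians(th))*unit(d)
    y=unit(d-90); return R.from_matrix(np.c_[np.cross(y,z),y,z])
def move(gp,Rt,n=""):
    "row values to bring grasp point (3 mm ahead of TCP) to gp with orientation Rt"
    s=telemetry.read_state(); R0=R.from_quat(s["eef_rot"])
    t=np.asarray(gp)-Rt.apply([0,0,.003])
    sh=R0.inv().apply(t-s["ee_pos"]); rv=(R0.inv()*Rt).as_rotvec(degrees=True)
    print(n,"rows",round(max(np.linalg.norm(sh)/.0417,np.linalg.norm(rv)/7.16),1),(rv/5).round(2).tolist(),(sh/.04).round(2).tolist())
def st():
    s=telemetry.read_state(); Rt=R.from_quat(s["eef_rot"])
    print("t",round(s["time"],2),"q",s["joint_positions"].round(2),"grasp",(s["ee_pos"]+Rt.apply([0,0,.003])).round(4),"w",round(s["width"],4),"F",s["ft_force"].round(1),"gf",round(float(s["grip_force"]),1))
    print(" z",Rt.apply([0,0,1]).round(3),"y",Rt.apply([0,1,0]).round(3))
E
python3 - <<'E'
from h import *
c=get_calibration("top")
uv=np.array([[527,95],[708,47],[765,238],[575,285]])/3.3333+[190,150]
p=ray(c,uv,.06)[:,:2]; e=np.roll(p,-1,0)-p; print(p.mean(0),np.linalg.norm(e,axis=1),np.degrees(np.arctan2(e[:,1],e[:,0])))
print("cup",ray(c,[[213,185]],.06),"spring",ray(c,[[282,181]],.05),"bottle",ray(c,[[281,125]],.16),"inj",ray(c,[[309,132]],.1),"bowl",ray(c,[[366,131]],.04), "yel", ray(c,[[170,173]],.04))
R0=R.from_quat(telemetry.read_state()["eef_rot"])
move([.44,-.18,.32],R0,"via"); move([.50,.22,.32],orient(66,0),"over pot")
E
```

```text
[ 0.55483882 -0.18968305] [0.17076801 0.1807986  0.17397317 0.17682185] [ -74.97528543 -165.98421818  103.68667536   12.96950451]
cup [[0.60106456 0.3187979  0.06      ]] spring [[0.61512153 0.11313168 0.05      ]] bottle [[0.75163405 0.10810208 0.16      ]] inj [[0.75240597 0.03026859 0.1       ]] bowl [[ 0.77703139 -0.14558885  0.04      ]] yel [[0.64404909 0.45691527 0.04      ]]
via rows 11.6 [0.0, 0.0, 0.0] [8.95, -7.8, -2.53]
over pot rows 20.9 [-0.01, -0.01, -9.42] [13.61, -16.77, -2.52]
```

The crop shows the square light-grey pot at (168,195), the round cup at (76,115), the spring at (307,102) and the scale pan centred at (643,167). Things that could be taken for the pot, in top-view pixels:
- the round cup at (213,186): round
- the yellow blocks at (169,173) and (203,297): yellow
- the pot at (240,209): square, grey, 51 mm. This is my choice.

Call:
drive_tool:
  series: [0, 0, 0, 9, -8, -2.5, 1, 0, 0, 0, 9, -8, -2.5, 1, 0, 0, 0, 9, -8, -2.5, 1, 0, 0, 0, 9, -8, -2.5, 1, 0, 0, 0, 9, -8, -2.5, 1, 0, 0, 0, 9, -8, -2.5, 1, 0, 0, 0, 9, -8, -2.5, 1, 0, 0, 0, 9, -8, -2.5, 1, 0, 0, -2, 10, -10, -2.5, 1, 0, 0, -4, 11, -12, -2.5, 1]

```text
time: 0.93
ee_pos: [0.3912, -0.2272, 0.2998]
eef_rot: [0.957, 0.288, 0.0, 0.0]
ft_force: [0.9, -0.7, -0.8]
width: 0.0866
grip_force: 0.0
```

```bash
python3 -c "
from h import *
st(); move([.50,.22,.30],orient(66,0)); move([.50,.22,.30],orient(66,-20))"
```

```text
t 0.93 q [ 0.84 -0.07 -0.39  1.74 -0.03  1.46 -0.53] grasp [ 0.3912 -0.2272  0.2968] w 0.0866 F [ 0.9 -0.7 -0.8] gf 0.0
 z [ 0. -0. -1.] y [ 0.552 -0.834  0.   ]
 rows 11.0 [0.01, 0.0, -6.49] [8.44, -7.82, -0.08]
 rows 11.1 [-1.13, -3.89, -6.43] [8.47, -7.83, -0.08]
```

Call:
drive_tool:
  series: [0, 0, -6.5, 8.5, -7.8, 0, 1, 0, 0, -6.5, 8.5, -7.8, 0, 1, 0, 0, -6.5, 8.5, -7.8, 0, 1, 0, 0, -6.5, 8.5, -7.8, 0, 1, 0, 0, -6.5, 8.5, -7.8, 0, 1, 0, 0, -6.5, 8.5, -7.8, 0, 1, 0, 0, -6.5, 8.5, -7.8, 0, 1, 0, 0, -6.5, 8.5, -7.8, 0, 1, 0, 0, -6.5, 8.5, -7.8, 0, 1, 0, 0, -6.5, 8.5, -7.8, 0, 1]

```text
time: 1.77
ee_pos: [0.493, 0.1765, 0.2995]
eef_rot: [0.84, 0.542, 0.0, 0.0]
ft_force: [0.8, -0.5, 0.1]
width: 0.0873
grip_force: 0.0
```

```bash
python3 -c "
from h import *
st()
for th in (0,50,-25): move([.50,.22,.30],orient(66,th),th)"
```

```text
t 1.77 q [ 0.35  0.15 -0.86  1.57  0.12  1.47 -0.94] grasp [0.493  0.1765 0.2965] w 0.0873 F [ 0.8 -0.5  0.1] gf 0.0
 z [ 0.001 -0.    -1.   ] y [ 0.911 -0.412  0.001]
0 rows 1.1 [0.01, -0.0, -0.07] [1.06, -0.29, -0.09]
50 rows 7.0 [0.04, 10.0, -0.06] [1.01, -0.29, -0.06]
-25 rows 3.5 [-0.01, -5.0, -0.07] [1.09, -0.29, -0.08]
```

Call:
drive_tool:
  series: [0, 14, 0, 1, -0.3, 0, 1, 0, 14, 0, 1, -0.3, 0, 1, 0, 14, 0, 1, -0.3, 0, 1, 0, 14, 0, 1, -0.3, 0, 1, 0, 14, 0, 1, -0.3, 0, 1, 0, 14, 0, 1, -0.3, 0, 1, 0, 14, 0, 1, -0.3, 0, 1, 0, 14, 0, 1, -0.3, 0, 1, 0, 14, 0, 1, -0.3, 0, 1, 0, 14, 0, 1, -0.3, 0, 1]

```text
time: 2.6
ee_pos: [0.4981, 0.2108, 0.3028]
eef_rot: [0.732, 0.473, 0.416, -0.261]
ft_force: [0.3, -0.3, 0.2]
width: 0.0868
grip_force: 0.0
```

```bash
python3 -c "
from h import *
st()
cv2.imwrite('pics/w1.png',camera('wrist')[:,:,::-1])
for th in (0,70,-25): move([.50,.22,.30],orient(66,th),th)"
```

```text
t 2.6 q [ 0.36 -0.14 -0.29  2.16 -1.22  1.06  0.27] grasp [0.4992 0.2131 0.3012] w 0.0868 F [ 0.3 -0.3  0.2] gf 0.0
 z [ 0.362  0.775 -0.519] y [ 0.909 -0.416  0.012]
0 rows 8.2 [0.18, -11.77, 0.01] [0.09, -0.02, 0.17]
70 rows 1.6 [0.13, 2.23, 0.11] [0.01, -0.02, 0.14]
-25 rows 11.7 [0.19, -16.76, -0.03] [0.1, -0.02, 0.2]
```

```bash
cat >> h.py <<'E'
def orf(d,th): return orient(d,th)*R.from_euler('z',180,degrees=True)
E
python3 -c "
from h import *
P=np.array([.527,.233,.048])
Ro=orf(-24,-35)
print(Ro.apply([0,0,1]))
move([.50,.20,.28],orf(-24,0),'v')
move(P-Ro.apply([0,0,.14]),Ro,'hover')"
```

```text
[-0.52398815  0.23329455 -0.81915204]
v rows 14.5 [9.3, -9.02, -16.24] [-0.58, 0.18, 0.04]
hover rows 12.9 [13.36, -3.61, -12.32] [-2.59, 2.46, 2.48]
```

Call:
drive_tool:
  series: [13.4, -3.6, -12.3, -2.6, 2.5, 2.5, 1, 13.4, -3.6, -12.3, -2.6, 2.5, 2.5, 1, 13.4, -3.6, -12.3, -2.6, 2.5, 2.5, 1, 13.4, -3.6, -12.3, -2.6, 2.5, 2.5, 1, 13.4, -3.6, -12.3, -2.6, 2.5, 2.5, 1, 13.4, -3.6, -12.3, -2.6, 2.5, 2.5, 1, 13.4, -3.6, -12.3, -2.6, 2.5, 2.5, 1, 13.4, -3.6, -12.3, -2.6, 2.5, 2.5, 1, 13.4, -3.6, -12.3, -2.6, 2.5, 2.5, 1, 13.4, -3.6, -12.3, -2.6, 2.5, 2.5, 1]

```text
time: 3.48
ee_pos: [0.6047, 0.1998, 0.1655]
eef_rot: [0.371, 0.86, 0.171, -0.305]
ft_force: [0.8, 1.3, 0.4]
width: 0.0872
grip_force: 0.0
```

```bash
python3 -c "
from h import *
st()
P=np.array([.527,.233,.048]);Ro=orf(-24,-35)
move(P-Ro.apply([0,0,.14]),Ro,'hover')"
```

```text
t 3.48 q [ 0.09  0.71 -0.28  1.23 -0.44  1.6   0.67] grasp [0.6035 0.2013 0.1632] w 0.0872 F [0.8 1.3 0.4] gf 0.0
 z [-0.398  0.521 -0.755] y [0.743 0.666 0.068]
hover rows 3.5 [3.57, -0.98, -3.33] [0.03, -0.05, 0.03]
```

Call:
drive_tool:
  series: [3.6, -1, -3.3, 0, -0.05, 0, 1, 3.6, -1, -3.3, 0, -0.05, 0, 1, 3.6, -1, -3.3, 0, -0.05, 0, 1, 3.6, -1, -3.3, 0, -0.05, 0, 1, 3.6, -1, -3.3, 0, -0.05, 0, 1, 3.6, -1, -3.3, 0, -0.05, 0, 1]

```text
time: 3.98
ee_pos: [0.6025, 0.2001, 0.1651]
eef_rot: [0.201, 0.932, 0.062, -0.295]
ft_force: [0.2, 0.1, -0.2]
width: 0.087
grip_force: 0.0
```

```bash
python3 -c "
from h import *
st()
c=get_calibration('wrist'); im=camera('wrist')
cv2.imwrite('pics/w2.png',im[:,:,::-1]); import pickle; pickle.dump(c,open('w2.pkl','wb'))
print(proj(c,[[.527,.233,.08]]))
P=np.array([.527,.233,.048]);Ro=orf(-24,-35)
move(P,Ro,'grasp')"
```

```text
t 3.98 q [-0.06  0.81 -0.28  1.01 -0.2   1.81  0.84] grasp [0.6009 0.2008 0.1626] w 0.087 F [ 0.2  0.1 -0.2] gf 0.0
 z [-0.524  0.235 -0.819] y [ 0.412  0.911 -0.002]
[[323.59320355 170.8646613 ]]
grasp rows 3.4 [0.02, -0.0, -0.09] [0.02, 0.01, 3.51]
```

View pics/w2.png

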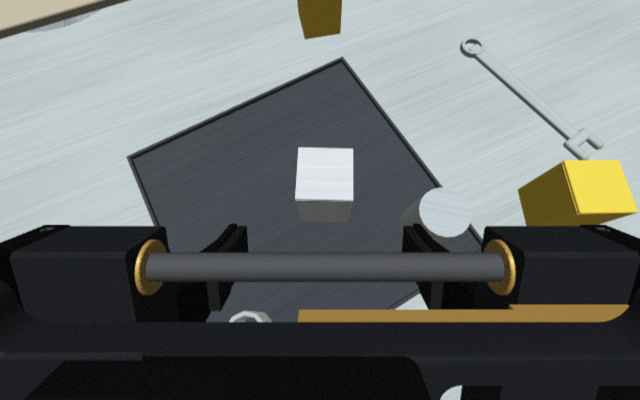

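The wrist view shows the pot's base face, with corners at about (298,148), (353,148), (354,201) and (295,199). It is square to the fingers. The cup at (443,212) is outside the right finger.

```bash
python3 -c "
from h import *
import pickle
c=pickle.load(open('w2.pkl','rb'))
p=ray(c,[[298,148],[353,148],[354,201],[295,199]],.08); print(p.round(4),p.mean(0)); m=p.mean(0)
e=np.roll(p,-1,0)-p; print(np.linalg.norm(e,axis=1).round(4),np.degrees(np.arctan2(e[:,1],e[:,0])).round(1))
P=np.array([*(m[:2]+[.527,.233])/2,.054]);Ro=orf(-24,-28); print(P)
move(P-Ro.apply([0,0,.06]),Ro,'near');move(P,Ro,'grasp')"
```

```text
[[0.4959 0.2208 0.08  ]
 [0.517  0.2676 0.08  ]
 [0.5643 0.2454 0.08  ]
 [0.5413 0.1991 0.08  ]] [0.52961943 0.23320956 0.08      ]
[0.0513 0.0522 0.0517 0.0504] [  65.7  -25.1 -116.4  154.4]
[0.52830971 0.23310478 0.054     ]
near rows 1.8 [0.01, -1.4, -0.09] [0.28, 0.02, 1.88]
grasp rows 3.2 [0.01, -1.4, -0.09] [0.09, 0.02, 3.37]
```

Call:
drive_tool:
  series: [0, -0.7, -0.1, 0.28, 0, 0.9, 1, 0, -1.4, -0.1, 0.28, 0, 1.9, 1, 0, -1.4, -0.1, 0.28, 0, 1.9, 1, 0, -1.4, -0.1, 0.2, 0, 2.5, 1, 0, -1.4, -0.1, 0.1, 0, 3, 1, 0, -1.4, -0.1, 0.1, 0, 3.37, 1, 0, -1.4, -0.1, 0.1, 0, 3.37, 1, 0, -1.4, -0.1, 0.1, 0, 3.37, 0.5]
  grip_force: 15

```text
time: 4.7
ee_pos: [0.5289, 0.2308, 0.0572]
eef_rot: [0.201, 0.949, 0.05, -0.237]
ft_force: [0.2, -0.0, 0.3]
width: 0.0849
grip_force: 0.0
```

Call:
drive_tool:
  series: [0, 0, 0, 0, 0, 0, -1, 0, 0, 0, 0, 0, 0, -1, 0, 0, 0, 0, 0, 0, -1, 0, 0, 0, 0, 0, 0, -1, 0, 0, 0, 0, 0, 0, -1, 0, 0, 0, 0, 0, 0, -1]
  grip_force: 15

```text
time: 5.2
ee_pos: [0.5292, 0.2322, 0.0573]
eef_rot: [0.2, 0.95, 0.05, -0.236]
ft_force: [1.4, 0.1, 1.3]
width: 0.0524
grip_force: 14.8
```

```bash
python3 -c "
from h import *
st()
L=np.array([.47,.18,.16])
s=telemetry.read_state();g=s['ee_pos']+R.from_quat(s['eef_rot']).apply([0,0,.003])
move(g+[0,0,.03],orf(-24,-28),'lift')
move(L,orf(-24,17),'mid');move(L,orf(-24,62),'lay hover')"
```

```text
t 5.2 q [-0.1   0.68 -0.3   1.42 -0.15  1.42  0.84] grasp [0.5279 0.2328 0.0547] w 0.0524 F [1.4 0.1 1.3] gf 14.8
 z [-0.428  0.19  -0.883] y [0.404 0.915 0.001]
lift rows 0.7 [-0.0, 0.01, 0.04] [0.35, 0.0, -0.66]
mid rows 6.3 [0.01, -8.99, 0.04] [1.99, -1.79, -1.94]
lay hover rows 12.6 [0.03, -17.99, 0.03] [2.01, -1.79, -1.88]
```

Call:
drive_tool:
  series: [0, 0, 0, 0.2, 0, -0.4, -1, 0, 0, 0, 0.6, 0, -1.1, -1, 0, 0, 0, 1, 0, -2, -1, 0, -1, 0, 1.3, -0.5, -2, -1, 0, -18, 0, 2, -1.8, -1.9, -1, 0, -18, 0, 2, -1.8, -1.9, -1, 0, -18, 0, 2, -1.8, -1.9, -1, 0, -18, 0, 2, -1.8, -1.9, -1, 0, -18, 0, 2, -1.8, -1.9, -1, 0, -18, 0, 2, -1.8, -1.9, -1]
  grip_force: 25

```text
time: 6.03
ee_pos: [0.468, 0.1808, 0.1631]
eef_rot: [0.203, 0.965, -0.031, 0.16]
ft_force: [-0.7, -1.0, -3.2]
width: 0.0519
grip_force: 24.7
```

```bash
python3 -c "
from h import *
st()
L=np.array([.47,.18,.16])
move(L,orf(-24,62),'lay hover')"
```

```text
t 6.03 q [-0.25 -0.02 -0.4   2.03  0.33  0.99  0.34] grasp [0.4689 0.1804 0.1603] w 0.0519 F [-0.7 -1.  -3.2] gf 24.7
 z [ 0.296 -0.126 -0.947] y [0.403 0.915 0.004]
lay hover rows 6.0 [0.07, -8.65, 0.0] [0.03, 0.0, 0.04]
```

Call:
drive_tool:
  series: [0, -8.7, 0, 0, 0, 0, -1, 0, -8.7, 0, 0, 0, 0, -1, 0, -8.7, 0, 0, 0, 0, -1, 0, -8.7, 0, 0, 0, 0, -1, 0, -8.7, 0, 0, 0, 0, -1, 0, -8.7, 0, 0, 0, 0, -1, 0, -8.7, 0, 0, 0, 0, -1, 0, -8.7, 0, 0, 0, 0, -1]

```text
time: 6.7
ee_pos: [0.4661, 0.1808, 0.1591]
eef_rot: [0.175, 0.84, -0.106, 0.503]
ft_force: [0.0, -0.4, -1.9]
width: 0.0516
grip_force: 24.7
```

```bash
python3 -c "
from h import *
st()
cv2.imwrite('pics/s3.png',cv2.resize(camera('scene')[100:260,240:460,::-1],None,fx=3,fy=3,interpolation=cv2.INTER_CUBIC))
Ro=orf(-24,62)
for z in (.16,.05,.036,.031): move([.47,.18,z],Ro,z)"
```

```text
t 6.7 q [-0.49  0.15 -0.68  2.33  1.3   1.27 -0.83] grasp [0.4685 0.1797 0.1577] w 0.0516 F [ 0.  -0.4 -1.9] gf 24.7
 z [ 0.807 -0.354 -0.472] y [ 0.4    0.916 -0.003]
0.16 rows 0.1 [0.04, -0.07, 0.06] [-0.05, 0.02, -0.01]
0.05 rows 2.6 [0.04, -0.07, 0.06] [2.37, 0.03, 1.3]
0.036 rows 2.9 [0.04, -0.07, 0.06] [2.68, 0.03, 1.47]
0.031 rows 3.1 [0.04, -0.07, 0.06] [2.79, 0.03, 1.52]
```

View pics/s3.png

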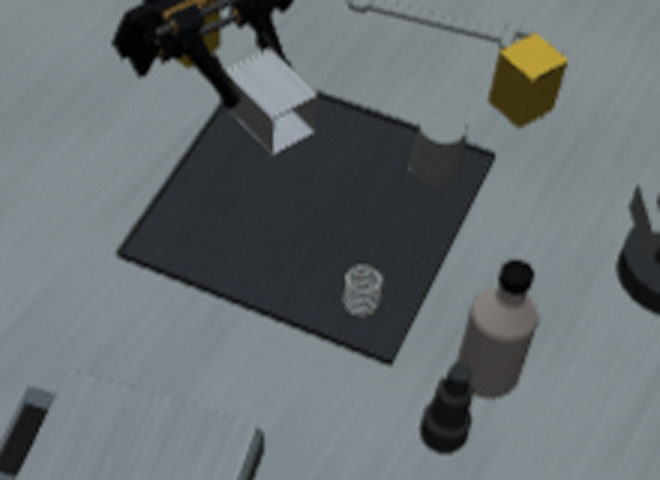

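The scene crop shows the pot held level by the fingers at about (270,95), mouth away from the robot, with a clear tray floor below it. Lowering now.

Call:
drive_tool:
  series: [0, -0.1, 0, 0.8, 0, 0.45, -1, 0, -0.1, 0, 1.6, 0, 0.9, -1, 0, -0.1, 0, 2.1, 0, 1.15, -1, 0, -0.1, 0, 2.5, 0, 1.35, -1, 0, -0.1, 0, 2.6, 0, 1.4, -1, 0, -0.1, 0, 2.65, 0, 1.43, -1, 0, -0.1, 0, 2.65, 0, 1.43, -1]

```text
time: 7.33
ee_pos: [0.4688, 0.1801, 0.0419]
eef_rot: [0.178, 0.837, -0.107, 0.506]
ft_force: [-0.1, -0.0, -1.9]
width: 0.0518
grip_force: 24.7
```

```bash
python3 -c "
from h import *
st()
Ro=orf(-24,62)
for z in (.034,.032,.03,.028): move([.47,.18,z],Ro,z)"
```

```text
t 7.33 q [-0.57  0.51 -0.6   2.34  1.53  1.37 -1.18] grasp [0.4712 0.179  0.0405] w 0.0518 F [-0.1 -0.  -1.9] gf 24.7
 z [ 0.81  -0.358 -0.465] y [0.405 0.914 0.001]
0.034 rows 0.2 [0.02, 0.06, -0.01] [0.16, 0.01, 0.04]
0.032 rows 0.2 [0.02, 0.06, -0.01] [0.21, 0.01, 0.06]
0.03 rows 0.3 [0.02, 0.06, -0.01] [0.25, 0.01, 0.09]
0.028 rows 0.3 [0.02, 0.06, -0.01] [0.29, 0.01, 0.11]
```

Call:
drive_tool:
  series: [0, 0, 0, 0.07, 0, 0.03, -1, 0, 0, 0, 0.13, 0, 0.06, -1, 0, 0, 0, 0.17, 0, 0.08, -1, 0, 0, 0, 0.2, 0, 0.1, -1, 0, 0, 0, 0.22, 0, 0.11, -1, 0, 0, 0, 0.22, 0, 0.11, -1]
  grip_force: 15

```text
time: 7.83
ee_pos: [0.4682, 0.1806, 0.0318]
eef_rot: [0.177, 0.837, -0.106, 0.507]
ft_force: [-0.6, 0.5, 1.7]
width: 0.0523
grip_force: 14.8
```

Call:
drive_tool:
  series: [0, 0, 0, 0, 0, 0, 0, 0, 0, 0, 0, 0, 0, 0.6, 0, 0, 0, 0, 0, 0, 1, 0, 0, 0, 0, 0, 0, 1, 0, 0, 0, 0, 0, 0, 1]

```text
time: 8.25
ee_pos: [0.468, 0.1801, 0.0312]
eef_rot: [0.177, 0.837, -0.107, 0.506]
ft_force: [-0.5, -0.0, 0.4]
width: 0.0711
grip_force: 0.0
```

```bash
python3 -c "
from h import *
st()
s=telemetry.read_state();Rc=R.from_quat(s['eef_rot']);g=s['ee_pos']+Rc.apply([0,0,.003])
P=g+.017*unit(-23.8)+[0,0,.004]; print(P)
move(g-Rc.apply([0,0,.11]),Rc,'retract')
Ro=orf(-23.8,17); move(P-Ro.apply([0,0,.16]),Ro,'mid')
Ro=orf(-23.8,-28); move(P-Ro.apply([0,0,.12]),Ro,'hover')
"
```

```text
t 8.25 q [-0.58  0.54 -0.6   2.33  1.55  1.38 -1.2 ] grasp [0.4704 0.179  0.0299] w 0.0711 F [-0.5 -0.   0.4] gf 0.0
 z [ 0.81  -0.357 -0.464] y [0.404 0.915 0.001]
[0.48595055 0.17217905 0.03385159]
retract rows 2.6 [0.0, 0.0, 0.0] [-0.0, 0.0, -2.75]
mid rows 6.3 [0.0, 9.07, -0.01] [-3.18, 0.0, -2.46]
hover rows 12.6 [0.01, 18.07, -0.01] [-3.36, 0.0, 0.42]
```

Call:
drive_tool:
  series: [0, 0, 0, 0, 0, -0.8, 1, 0, 0, 0, 0, 0, -1.7, 1, 0, 0, 0, -0.5, 0, -2.2, 1, 0, 1, 0, -1.5, 0, -2.4, 1, 0, 9, 0, -3.2, 0, -2.5, 1, 0, 9, 0, -3.2, 0, -2.5, 1, 0, 9, 0, -3.2, 0, -2.5, 1, 0, 9, 0, -3.2, 0, -2.5, 1, 0, 9, 0, -3.2, 0, -2.5, 1, 0, 9, 0, -3.2, 0, -2.5, 1]

```text
time: 9.08
ee_pos: [0.4419, 0.1932, 0.1938]
eef_rot: [0.203, 0.95, -0.054, 0.23]
ft_force: [0.0, -1.0, -0.7]
width: 0.087
grip_force: 0.0
```

```bash
python3 -c "
from h import *
st()
P=np.array([.486,.172,.034])
Ro=orf(-23.8,-28); move(P-Ro.apply([0,0,.12]),Ro,'hover')
im=camera('top'); cv2.imwrite('pics/t4.png',cv2.resize(im[150:285,190:310,::-1],None,fx=4,fy=4,interpolation=cv2.INTER_CUBIC))
"
```

```text
t 9.08 q [-0.24 -0.11 -0.56  2.08  0.46  1.04  0.14] grasp [0.4432 0.1926 0.1912] w 0.087 F [ 0.  -1.  -0.7] gf 0.0
 z [ 0.414 -0.196 -0.889] y [ 0.411  0.912 -0.009]
hover rows 7.7 [-0.11, 11.05, -0.09] [-1.78, -0.01, 2.36]
```

Call:
drive_tool:
  series: [0, 11, 0, -1.8, 0, 1.2, 1, 0, 11, 0, -1.8, 0, 1.5, 1, 0, 11, 0, -1.8, 0, 2, 1, 0, 11, 0, -1.8, 0, 2.3, 1, 0, 11, 0, -1.8, 0, 2.3, 1, 0, 11, 0, -1.8, 0, 2.3, 1, 0, 11, 0, -1.8, 0, 2.3, 1, 0, 11, 0, -1.8, 0, 2.3, 1, 0, 11, 0, -1.8, 0, 2.3, 1]

```text
time: 9.88
ee_pos: [0.5376, 0.1439, 0.1378]
eef_rot: [0.21, 0.947, 0.042, -0.241]
ft_force: [-0.2, -0.9, -0.5]
width: 0.0868
grip_force: 0.0
```

```bash
python3 -c "
from h import *
st()
c=get_calibration('wrist'); cv2.imwrite('pics/w5.png',camera('wrist')[:,:,::-1])
A=np.array([.4704,.179,0]); d=unit(-23.8)
for k in (-.025,.051): print(proj(c,[A+k*d+s*.026*unit(66.2)+[0,0,.056] for s in (-1,1)]).round(0).tolist())
P=np.array([.486,.172,.034])
Ro=orf(-23.8,-28); move(P,Ro,'grasp')
"
```

```text
t 9.88 q [ 0.04  0.6  -0.33  1.38 -0.11  1.59  0.89] grasp [0.5363 0.1445 0.1352] w 0.0868 F [-0.2 -0.9 -0.5] gf 0.0
 z [-0.438  0.181 -0.881] y [ 0.418  0.908 -0.021]
[[301.0, 136.0], [360.0, 135.0]]
[[301.0, 221.0], [363.0, 220.0]]
grasp rows 2.8 [-0.12, 0.02, -0.25] [0.05, 0.12, 2.92]
```

View pics/w5.png

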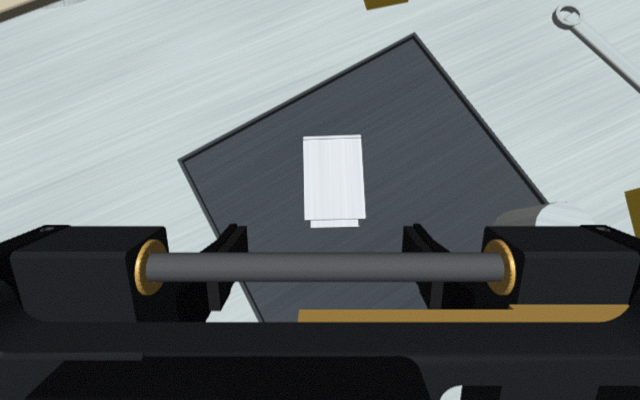

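The pot lies as predicted, top face from (303,136) to (366,218), between the fingers. Regrasping from above.

Call:
drive_tool:
  series: [-0.1, 0, -0.25, 0.05, 0.1, 0.9, 1, -0.1, 0, -0.25, 0.05, 0.1, 1.8, 1, -0.1, 0, -0.25, 0.05, 0.1, 2.4, 1, -0.1, 0, -0.25, 0.05, 0.1, 2.75, 1, -0.1, 0, -0.25, 0.05, 0.1, 2.9, 0.5, -0.1, 0, -0.25, 0.05, 0.1, 2.9, -1, -0.1, 0, -0.25, 0.05, 0.1, 2.9, -1, -0.1, 0, -0.25, 0.05, 0.1, 2.9, -1, -0.1, 0, -0.25, 0.05, 0.1, 2.9, -1, -0.1, 0, -0.25, 0.05, 0.1, 2.9, -1]
  grip_force: 15

```text
time: 10.77
ee_pos: [0.4889, 0.1724, 0.0413]
eef_rot: [0.198, 0.951, 0.05, -0.233]
ft_force: [-0.5, -1.3, 0.5]
width: 0.0548
grip_force: 0.0
```

```bash
python3 -c "
from h import *
st()
s=telemetry.read_state();Rc=R.from_quat(s['eef_rot']);g=s['ee_pos']+Rc.apply([0,0,.003])
move(g+[0,0,.1],Rc,'lift')
for d in (-24,-50,-60): move([.48,-.0,.22],orf(d,17),('mid',d))
"
```

```text
t 10.77 q [ 0.03  0.6  -0.35  1.59 -0.12  1.35  0.91] grasp [0.4876 0.173  0.0386] w 0.0548 F [-0.5 -1.3  0.5] gf 0.0
 z [-0.423  0.188 -0.886] y [0.4   0.917 0.004]
lift rows 2.4 [0.0, 0.0, 0.0] [1.16, 0.01, -2.22]
('mid', -24) rows 6.2 [0.04, -8.91, 0.09] [0.78, -4.02, -4.73]
('mid', -50) rows 7.2 [-0.46, -8.76, 5.4] [0.78, -4.01, -4.73]
('mid', -60) rows 8.0 [-0.65, -8.62, 7.44] [0.78, -4.01, -4.73]
```

Call:
drive_tool:
  series: [0, 0, 0, 0, 0, 0, -1, 0, 0, 0, 0, 0, 0, -1, 0, 0, 0, 0, 0, 0, -1, 0, 0, 0, 0, 0, 0, -1]
  grip_force: 25

```text
time: 11.1
ee_pos: [0.4887, 0.1725, 0.0411]
eef_rot: [0.198, 0.951, 0.05, -0.233]
ft_force: [2.2, -0.2, 6.3]
width: 0.0519
grip_force: 25.0
```

Call:
drive_tool:
  series: [0, 0, 0, 0.3, 0, -0.5, -1, 0, 0, 0, 0.7, 0, -1.3, -1, 0, 0, 0, 1, 0, -2.2, -1, 0, 0, 0, 1.2, 0, -3, -1, -0.5, -8.8, 5.4, 0.8, -4, -4.7, -1, -0.5, -8.8, 5.4, 0.8, -4, -4.7, -1, -0.5, -8.8, 5.4, 0.8, -4, -4.7, -1, -0.5, -8.8, 5.4, 0.8, -4, -4.7, -1, -0.5, -8.8, 5.4, 0.8, -4, -4.7, -1, -0.5, -8.8, 5.4, 0.8, -4, -4.7, -1]

```text
time: 11.93
ee_pos: [0.4782, -0.0022, 0.2232]
eef_rot: [0.39, 0.917, -0.043, 0.077]
ft_force: [0.7, 0.9, -1.6]
width: 0.0511
grip_force: 25.0
```

```bash
python3 -c "
from h import *
st()
for d in (-50,-60): move([.50,-.16,.22],orf(d,62),('over',d))
"
```

```text
t 11.93 q [ 0.11 -0.05 -0.31  1.9   0.15  1.21  0.52] grasp [ 0.4786 -0.0026  0.2202] w 0.0511 F [ 0.7  0.9 -1.6] gf 25.0
 z [ 0.107 -0.138 -0.985] y [ 0.721  0.692 -0.019]
('over', -50) rows 7.3 [0.28, -10.38, 0.77] [-3.09, -2.33, 0.64]
('over', -60) rows 7.5 [1.5, -10.32, 2.45] [-3.1, -2.32, 0.64]
```

```bash
python3 -c "
from h import *
move([.5494,-.183,.19],orf(-50,62.4))
"
```

```text
rows 7.3 [0.29, -10.46, 0.77] [-4.22, -1.83, 1.59]
```

Call:
drive_tool:
  series: [0.3, -10.5, 0.8, -4.2, -1.8, 0.2, -1, 0.3, -10.5, 0.8, -4.2, -1.8, 0.2, -1, 0.3, -10.5, 0.8, -4.2, -1.8, 0.2, -1, 0.3, -10.5, 0.8, -4.2, -1.8, 0.8, -1, 0.3, -10.5, 0.8, -4.2, -1.8, 1.2, -1, 0.3, -10.5, 0.8, -4.2, -1.8, 1.6, -1, 0.3, -10.5, 0.8, -4.2, -1.8, 1.6, -1, 0.3, -10.5, 0.8, -4.2, -1.8, 1.6, -1, 0.3, -10.5, 0.8, -4.2, -1.8, 1.6, -1, 0.3, -10.5, 0.8, -4.2, -1.8, 1.6, -1]

```text
time: 12.77
ee_pos: [0.5477, -0.1738, 0.1846]
eef_rot: [0.357, 0.778, -0.218, 0.468]
ft_force: [-0.7, 0.1, -3.2]
width: 0.0517
grip_force: 25.0
```

```bash
python3 -c "
from h import *
st()
Ro=orf(-50,62.4)
for z in (.19,.115,.105,.102): move([.5494,-.183,z],Ro,z)
cv2.imwrite('pics/s6.png',cv2.resize(camera('scene')[150:330,200:420,::-1],None,fx=3,fy=3,interpolation=cv2.INTER_CUBIC))
"
```

```text
t 12.77 q [ 0.12  0.05 -0.43  2.34  1.5   0.98 -0.69] grasp [ 0.5494 -0.1759  0.1832] w 0.0517 F [-0.7  0.1 -3.2] gf 25.0
 z [ 0.573 -0.674 -0.467] y [ 0.76   0.65  -0.005]
0.19 rows 0.2 [0.07, -0.04, 0.11] [-0.21, -0.12, 0.04]
0.115 rows 1.6 [0.07, -0.04, 0.11] [1.44, -0.11, 0.92]
0.105 rows 1.9 [0.07, -0.04, 0.11] [1.67, -0.1, 1.03]
0.102 rows 2.0 [0.07, -0.04, 0.11] [1.73, -0.1, 1.07]
```

View pics/s6.png

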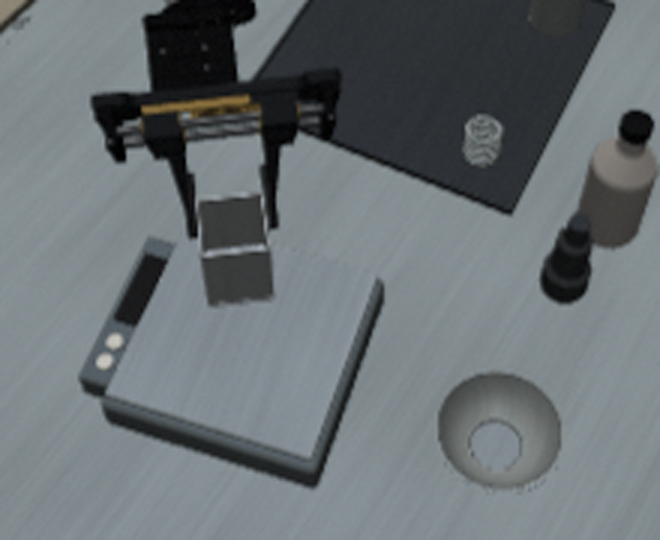

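The pot is held mouth-up above the pan (rim around (235,222) in the crop), with nothing in the way. Lowering now.

Call:
drive_tool:
  series: [0.1, 0, 0.1, 0.6, 0, 0.4, -1, 0.1, 0, 0.1, 1, -0.1, 0.7, -1, 0.1, 0, 0.1, 1.3, -0.1, 0.85, -1, 0.1, 0, 0.1, 1.5, -0.1, 0.95, -1, 0.1, 0, 0.1, 1.55, -0.1, 0.97, -1, 0.1, 0, 0.1, 1.55, -0.1, 0.97, -1, 0.1, 0, 0.1, 1.55, -0.1, 0.97, -1]

```text
time: 13.4
ee_pos: [0.5499, -0.1823, 0.116]
eef_rot: [0.365, 0.775, -0.22, 0.467]
ft_force: [-0.8, -0.7, -1.2]
width: 0.0519
grip_force: 25.0
```

```bash
python3 -c "
from h import *
st()
Ro=orf(-50,62.4)
for z in (.105,.103,.101): move([.5494,-.183,z],Ro,z)
"
```

```text
t 13.4 q [ 0.11  0.24 -0.42  2.35  1.67  1.03 -0.91] grasp [ 0.5516 -0.1844  0.1146] w 0.0519 F [-0.8 -0.7 -1.2] gf 25.0
 z [ 0.564 -0.681 -0.467] y [0.77  0.638 0.   ]
0.105 rows 0.2 [-0.06, -0.05, -0.04] [0.24, -0.02, 0.06]
0.103 rows 0.3 [-0.06, -0.05, -0.04] [0.29, -0.02, 0.08]
0.101 rows 0.3 [-0.06, -0.05, -0.04] [0.33, -0.02, 0.1]
```

Call:
drive_tool:
  series: [0, 0, 0, 0.08, 0, 0.03, -1, 0, 0, 0, 0.15, 0, 0.05, -1, 0, 0, 0, 0.2, 0, 0.06, -1, 0, 0, 0, 0.23, 0, 0.07, -1, 0, 0, 0, 0.25, 0, 0.08, -1, 0, 0, 0, 0.25, 0, 0.08, -1]

```text
time: 13.9
ee_pos: [0.5485, -0.1806, 0.1054]
eef_rot: [0.364, 0.775, -0.22, 0.468]
ft_force: [-3.6, 1.3, 4.1]
width: 0.0516
grip_force: 25.0
```

Call:
drive_tool:
  series: [0, 0, 0, 0, 0, 0, -1, 0, 0, 0, 0, 0, 0, -1, 0, 0, 0, 0, 0, 0, -1]
  grip_force: 6

```text
time: 14.15
ee_pos: [0.5484, -0.1808, 0.1052]
eef_rot: [0.364, 0.775, -0.22, 0.468]
ft_force: [-2.5, 0.6, 4.8]
width: 0.052
grip_force: 6.0
```

Call:
drive_tool:
  series: [0, 0, 0, 0, 0, 0, 0.4, 0, 0, 0, 0, 0, 0, 0.7, 0, 0, 0, 0, 0, 0, 1, 0, 0, 0, 0, 0, 0, 1, 0, 0, 0, 0, 0, 0, 1, 0, 0, 0, 0, 0, 0, 1, 0, 0, 0, 0, 0, 0, 1]

```text
time: 14.73
ee_pos: [0.5483, -0.1805, 0.1047]
eef_rot: [0.364, 0.775, -0.219, 0.467]
ft_force: [-1.0, -0.1, 0.9]
width: 0.0854
grip_force: 0.0
```

Call:
drive_tool:
  series: [0, 0, 0, 0, 0, -0.5, 1, 0, 0, 0, 0, 0, -1.2, 1, 0, 0, 0, 0, 0, -2, 1, 0, 0, 0, 0, 0, -2.6, 1, 0, 0, 0, -1, 0, -3, 1, 0, 0, 0, -2, 0, -3.2, 1, 0, 0, 0, -2, 0, -3.2, 1, 0, 0, 0, -2, 0, -3.2, 1]

```text
time: 15.4
ee_pos: [0.5006, -0.1225, 0.2386]
eef_rot: [0.365, 0.773, -0.219, 0.47]
ft_force: [0.3, -0.7, -0.1]
width: 0.087
grip_force: 0.0
```

```bash
python3 -c "
from h import *
st()
cv2.imwrite('pics/s7.png',cv2.resize(camera('scene')[130:330,200:440,::-1],None,fx=3,fy=3,interpolation=cv2.INTER_CUBIC))
im=camera('top')[:,:,::-1]; cv2.imwrite('pics/t7.png',cv2.resize(im[130:270,190:430],(800,467),interpolation=cv2.INTER_CUBIC))
"
```

```text
t 15.4 q [ 0.23 -0.14 -0.69  2.35  1.23  1.05 -0.54] grasp [ 0.5023 -0.1245  0.2372] w 0.087 F [ 0.3 -0.7 -0.1] gf 0.0
 z [ 0.567 -0.681 -0.463] y [0.77  0.638 0.005]
```

View pics/s7.png

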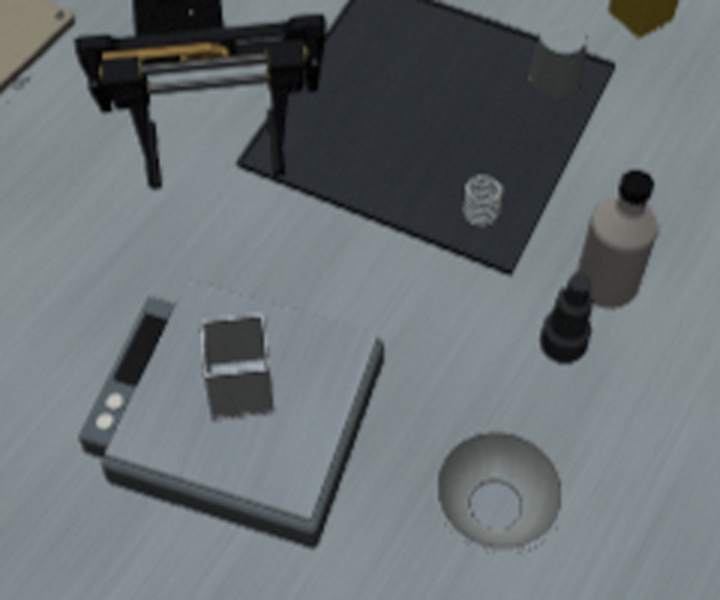

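View pics/t7.png

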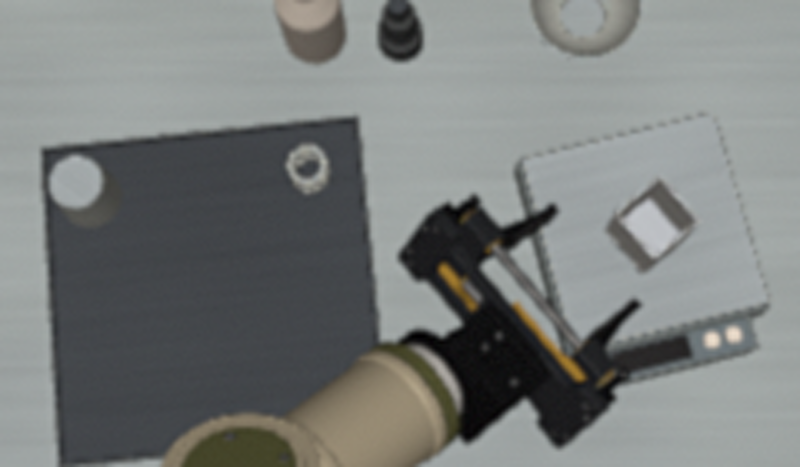

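Both views show the pot standing mouth-up near the pan centre: rim at (652,226), pan centre at about (643,234) in the top crop. The cup and spring haven't moved, and the gripper is clear.

```bash
python3 -c "
from h import *
print(r.close_job())"
```

```text
the job is handed in; nothing more can be done
None
```

The pot stands mouth-up within about a centimetre of the pan's middle; I laid it on its side in the tray once to change grip, nothing else seen in the final views had moved, and the job was handed in at about 15.5 s.

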